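# Fit the sanding drum on the keyed bench spindle

## Robot

A 6-joint arm with a two-finger parallel gripper is mounted at the origin on the work surface. World frame = base frame: x ahead of the robot, y to its left, z up, the work surface at z = 0. Lengths are in m, angles in rad, forces in N, time in s.
With the tool pointing down it reaches from about 0.3 to 0.775 m from the base axis. Payload 14.6 kg.
Tool frame: the origin (TCP) lies on the centre line of the jaws, within the pads' length; the fingertips stand 19 mm ahead of it and the grasp point (between the pads) is the TCP; y points along the fingers, x is the direction in which the jaws open and shut, and the axes are right-handed (so a half turn about y gives the same grasp; the last joint's range is limited). The gripper opens to 94 mm and grips with 3 to 60 N. Pads are 16 mm wide; open, the fingers measure 119 mm over their backs; the gripper's body (75 mm by 177 mm) begins 78 mm behind the grasp point.
Start: joints at [-1.309, 0.3, 1.521, -0, 1.321, -0.067], TCP at [0.178, -0.521, 0.191] pointing down, gripper open.
Joint ranges: [-3.03, 3.03], [-0.79, 2.21], [0.23, 2.52], [-1.04, 4.18], [0, 3.07], [-2.55, 2.55]. Speed limits (rad/s): [2.22, 2.22, 2.57, 3.14, 3.14, 3.14].

## Interface

Orientations are given as [roll, pitch, yaw] about the fixed x, y, z axes, in that order (R = Rz(yaw) Ry(pitch) Rx(roll)).
In Python, from station import ctrl, optics gives the robot as it stands.
- The arm moves only by the tool jog_arm, never from a script. Its argument "targets" is a list of rows, each a list of 3 entries, a list of its own where there are three numbers: the finger opening in cm, from 0 to 9.4, then the shift along the tool's x, y, z in cm, then the turn about the tool's y in rad. A call has 1 to 10 rows; each row is the pose to reach, as a shift and turn from the pose commanded when the call began, along the tool's axes at that moment; what a row does not reach only later rows make up. A row lasts 1/10 s, in which the tool goes at most 50 mm and 8.59 degrees, less where a joint would pass 70% of its speed; a pose out of reach is approached as far as the arm can. A call with a gripper value outside its range is refused whole. The fingers move at their own pace and stop on an object; "grip_force" is the grip in N (left out, the last holds). Time passes only in rows, so rows that repeat a pose let the fingers close. It gives the time, the measured TCP pose, the force and the opening at its end, in the units of the state.
- ctrl.get_obs(): the state, without advancing time (a new reading comes with each control period).
- optics.camera(name): name is "scene" or "top" or "wrist"; returns a dict with "img" (480x640x3 uint8, red, green, blue), "range_z" (480x640 float32, m along the optical axis (not along the pixel's ray), 0 where there is no reading), "camera_matrix" (3x3 intrinsics, pixels), "k1" (the pictures are not rectified: a ray, as slopes to the right and down, at radius r is drawn at 1 + k1 r^2 times it, then the intrinsics apply), "world_to_cam" (4x4, takes a point from world to camera coordinates); the wrist camera has in their place "mount" (4x4, takes a point from camera to tool coordinates, whose origin is the TCP and whose axes are the tool frame's). Camera axes: x right, y up, looking along -z (the intrinsics and any distortion apply to the point x, -y, -z); pixel columns grow to the right and rows downward; lengths in m; the calibration is good to about 2 mm. A picture is of the moment at which its call begins: read the wrist's pose just before it.
- ctrl.hand_in(): hands the job in, once; it reports no verdict.
The state is a dict: "time_s": time; "qpos": joint angles; "joint_vel": joint speeds; "tau": joint torques, N m; "ee_pos": TCP position; "eef_rot": TCP orientation; "force": force on the tool from outside, world axes, zero at the start; "moment": the same for the moment, N m; "grip_width": finger opening in m.
Only numpy, scipy, OpenCV 4.12 (cv2) and the standard library are available. Lean on these libraries where they do the work, as an engineer would, in place of code of your own. Each camera call takes 0.05 s, during which the arm holds its last target. There are 200 camera calls.

## Task

Lift the sanding drum off its plywood board by its square boss and lower it onto the upright bench spindle. Pressing only lightly, turn the drum until its keyway slips over the spindle's key, and lower it slowly, without dropping it, until it sits fully home on the spindle's shoulder; then let go. Never force or knock the drum against the spindle, and leave the other things on the bench alone.

Things in the scene. Friction and masses are not known exactly. Their poses are not given: they have to be found in the camera images.
- drum: Loose sanding drum, 0.3 to 0.55 kg, upright on the board. Below, a round reddish-brown abrasive sleeve, 64 mm diameter, 0 to 55 mm high; above it a square aluminium boss, 55 to 92 mm high. A bore 25 mm across runs through the full height along z. Origin: centre of the underside, on the bore's axis; z up; the keyway lies towards +x.
- boss (a point): Point on the drum's axis 80 mm above its underside: grip height, middle of the plain aluminium boss, 42 mm square, 37 mm tall, sides parallel to the drum's x and y. Axes as the drum's.
- keyway (a point): Point at the bottom of the drum's keyway, at the boss's top face, 17.5 mm from the axis towards the drum's +x. The keyway is 9 mm wide, opens into the bore and runs through the drum's full height.
- spindle_base: Fixed bench spindle: grey plate 180 x 180 x 8 mm on the bench, an upright steel shaft in its centre. Origin: centre of the plate's underside; z up. Shoulder collar 48 mm diameter, top at 20 mm; shaft 22 mm diameter up to 61 mm. A brake of 0.1 N m holds the shaft: hard pushing while turning drags it. 3 to 6 N down is plenty; over 45 N on it, even as a knock, is forcing: land at 15 mm/s or less.
- nose (a point): Top of the shaft, on its axis, 70 mm above the bench; the last 9 mm taper from 22 to 13 mm diameter. Axes as the plate's.
- key_level (a point): Point on the axis at the height of the key's flat top, 45 mm above the bench: an unaligned drum rests here. Key: 7 mm wide, out to 16 mm from the axis, 25 to 45 mm high. It points somewhere between 14 and 112 degrees counter-clockwise (from above) from the plate's +x; this is not measured. The keyway passes when the drum's +x agrees with the key within about 4 degrees.
- shoulder (a point): Point on the spindle's axis at the top of the shoulder collar (20 mm above the bench), where the centre of the drum's underside must come to rest. Axes as the plate's.
- board: Fixed plywood board 120 x 120 x 12 mm on which the drum stands at first. Origin: centre of its underside.
- toy_fish: Bystander: flat fish-shaped wooden blank, 70 mm long, 44 mm wide, 18 mm thick, lying on the far side of the bench. Origin: underside, centre of its round part.
- sanding_block: Bystander: wooden sanding block 62 x 92 x 33 mm with a green top. Origin: centre of the underside.
- wood_ring: Bystander: wooden ring, 70 mm outside, 52 mm inside, 20 mm high. Origin: centre of the underside.
There are look-alikes about, which are no part of the job. Several things have the shape of the board; the one meant has the colours described above.

How it is judged:
By the outcome, as a careful person would: the job done as asked, in the order asked, and still so for the second after the job is handed in, with the robot touching nothing.
It also fails if it takes over 72 s, if anything falls off the work surface, if the arm or the gripper's body presses on something with over 40 N, if the wrist force passes 120 N, or if a joint passes its speed limit or range.

## Working session

There is one attempt and no reset: what is moved stays moved. The work goes in short steps, Python scripts to look and compute and a tool call to move; the robot and the scene stay as the last step left them, time stands still between calls to the robot, and variables do not carry over. Pictures are saved under pics/ and viewed, about 8 in all and at most 12, crops included, and the job is handed in when it is done.

Besides the shell and the picture viewer there is one more tool, called after ">>>" by a JSON object that holds its "op" and its "data", one argument or row to a line. jog_arm: Moves the arm, as the interface text tells. Its arguments: {"type":"object","properties":{"targets":{"type":"array","items":{"type":"array"}},"grip_force":{"type":"number"}},"required":["targets"]}

```bash
mkdir -p pics; ls
cat > h.py <<'E'
import numpy as np, cv2
from scipy.spatial.transform import Rotation as R
from station import ctrl, optics
def tool():
    o=ctrl.get_obs(); T=np.eye(4); T[:3,:3]=R.from_euler('xyz',o['eef_rot']).as_matrix(); T[:3,3]=o['ee_pos']; return T
def shot(name,f=None):
    T=tool(); c=optics.camera(name)
    c['c2w']=T@c['mount'] if name=='wrist' else np.linalg.inv(c['world_to_cam'])
    if f: cv2.imwrite('pics/'+f,c['img'][:,:,::-1])
    return c
def rays(c,uv):
    K=np.array(c['camera_matrix'],float); p=cv2.undistortPoints(np.array(uv,float).reshape(-1,1,2),K,np.array([c['k1'],0,0,0.])).reshape(-1,2)
    d=np.c_[p[:,0],-p[:,1],-np.ones(len(p))]
    return c['c2w'][:3,3], d, d@c['c2w'][:3,:3].T
def onplane(c,uv,z):
    o,_,d=rays(c,uv); return o+d*((z-o[2])/d[:,2])[:,None]
def cloud(c,uv):
    uv=np.array(uv,int).reshape(-1,2); o,_,d=rays(c,uv); r=c['range_z'][uv[:,1],uv[:,0]]; return o+d*r[:,None]
E
python3 - <<'E'
from h import *
print(ctrl.get_obs())
for n in ['top','scene','wrist']:
    c=shot(n,n+'0.png'); print(n,c['camera_matrix'],c['k1'],c['c2w'].round(3))
E
```

```text
pics
{'time_s': 0.0, 'qpos': array([-1.30860385e+00,  3.00486194e-01,  1.52159859e+00, -1.26768519e-06,
        1.32070409e+00, -6.66597946e-02]), 'joint_vel': array([-0.00053693, -0.00084864,  0.00082645,  0.00065156, -0.00148156,
       -0.00076549]), 'tau': array([-3.70064654e-04, -5.31806552e+01, -3.52734375e+01,  7.08445231e-02,
        2.44358007e-02, -4.29990610e-05]), 'ee_pos': array([ 0.17751712, -0.52025969,  0.19077066]), 'eef_rot': array([-1.57071787e+00,  1.19364037e-03, -1.24194369e+00]), 'force': array([ 0.72765573, -0.11317798,  0.73630919]), 'moment': array([ 0.0376504 ,  0.02119358, -0.04195106]), 'grip_width': 0.09398288843064634}
top [[591.93263456   0.         313.15399987]
 [  0.         591.93263456 242.03811053]
 [  0.           0.           1.        ]] -0.13570085980870342 [[-0.018  0.981 -0.195  0.31 ]
 [-1.    -0.018  0.    -0.086]
 [-0.003  0.195  0.981  1.294]
 [ 0.     0.     0.     1.   ]]
scene [[474.82940517   0.         317.53515946]
 [  0.         474.82940517 239.88975909]
 [  0.           0.           1.        ]] -0.0792691276405924 [[-0.773 -0.435  0.462  1.075]
 [ 0.634 -0.539  0.555  0.562]
 [ 0.008  0.722  0.692  0.905]
 [ 0.     0.     0.     1.   ]]
wrist [[352.41222631   0.         318.30783302]
 [  0.         352.41222631 237.45776663]
 [  0.           0.           1.        ]] -0.013200354759912157 [[ 0.324  0.911  0.256  0.252]
 [-0.946  0.312  0.086 -0.495]
 [-0.001 -0.27   0.963  0.383]
 [ 0.     0.     0.     1.   ]]
```

View pics/top0.png

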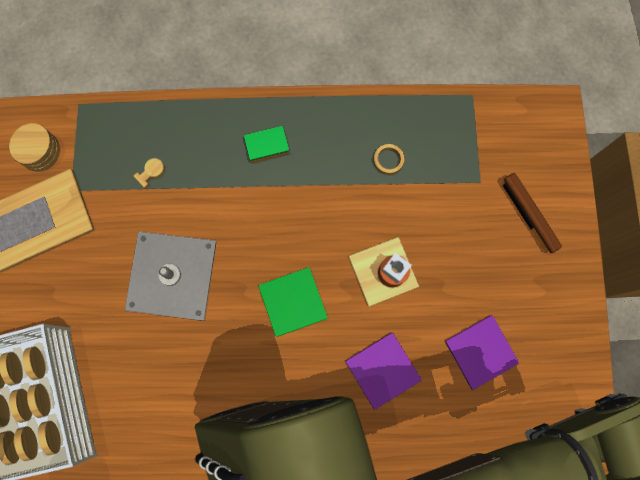

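View pics/scene0.png

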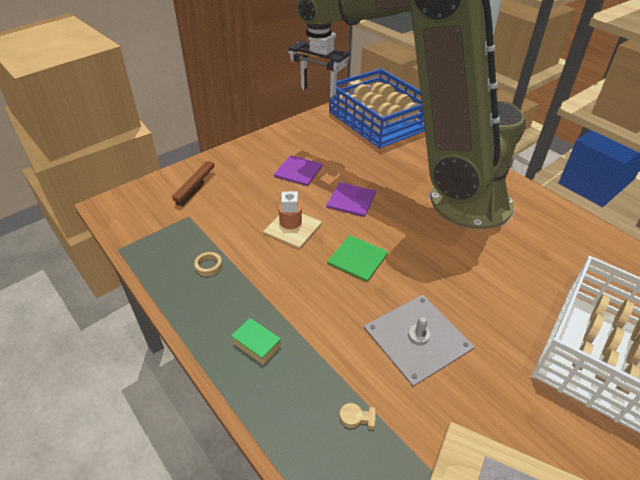

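Top view: the drum's boss is at (396,268) on the plywood board at (384,271). The look-alike boards are green (293,301) and purple (384,370) and (482,352), so I'm choosing the plywood one. The spindle plate is at (170,276) with its nose near (166,271). The bystanders are the fish (150,170), the block (266,143) and the ring (388,158).

```bash
cat > m.py <<'E'
from h import *
c=shot('top')
g=np.array([[u,v] for v in range(200,340) for u in range(110,430)])
P=cloud(c,g)
def rep(n,m):
    q=P[m]; r=cv2.minAreaRect(q[:,:2].astype(np.float32)); print(n,m.sum(),q[:,2].mean().round(4),q[:,:2].mean(0).round(4),'rect',np.round(r,4) if 0 else r)
ud=g[:,0]>340
rep('bosstop',ud&(P[:,2]>.095)&(P[:,2]<.115))
rep('board',ud&(P[:,2]>.008)&(P[:,2]<.018)&(np.abs(P[:,0]-.48)<.5))
sp=g[:,0]<225
rep('plate',sp&(P[:,2]>.004)&(P[:,2]<.013))
rep('shaft',sp&(P[:,2]>.035)&(P[:,2]<.08))
rep('collar',sp&(P[:,2]>.015)&(P[:,2]<.025))
im=c['img'][:,:,::-1]
a=cv2.resize(im[235:305,350:420],None,fx=5.5,fy=5.5,interpolation=cv2.INTER_CUBIC)
b=cv2.resize(im[235:305,135:205],None,fx=5.5,fy=5.5,interpolation=cv2.INTER_CUBIC)
cv2.imwrite('pics/crop1.png',np.hstack([a,b]))
E
python3 m.py
```

```text
bosstop 304 0.1031 [ 0.4923 -0.2559] rect ((0.49359121918678284, -0.25550147891044617), (0.0423525832593441, 0.04268374666571617), 51.08548355102539)
board 1937 0.0118 [ 0.4925 -0.2307] rect ((0.4938027858734131, -0.23808178305625916), (0.15694911777973175, 0.2884249985218048), 84.50367736816406)
plate 5798 0.0077 [0.4979 0.2321] rect ((0.5165679454803467, 0.24300917983055115), (0.3159099519252777, 0.26265665888786316), 0.5035374760627747)
shaft 117 0.0604 [0.497  0.2294] rect ((0.4982285499572754, 0.23126500844955444), (0.02259267307817936, 0.021233178675174713), 73.5660629272461)
collar 254 0.0194 [0.4973 0.2277] rect ((0.5128271579742432, 0.2264338731765747), (0.14870889484882355, 0.14374341070652008), 85.79556274414062)
```

View pics/crop1.png

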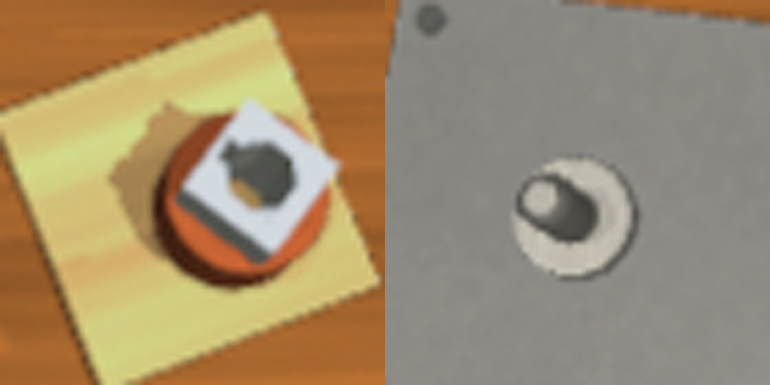

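The close crop confirms the drum: light aluminium boss, red-brown sleeve, plywood board. Its boss is at (0.494,-0.256) with the top at z 0.103 (expected 0.104). Its yaw is about 51°, since the keyway points up-left in the crop at (228,152). The spindle is near (0.498,0.231). I'm moving above the drum with jaw yaw -39°.

>>> {"op": "jog_arm", "data": {
  "targets": [
    [9.4,[-14.9,-2,38.5],-0.56],
    [9.4,[-14.9,-2,38.5],-0.56],
    [9.4,[-14.9,-2,38.5],-0.56],
    [9.4,[-14.9,-2,38.5],-0.56],
    [9.4,[-14.9,-2,38.5],-0.56],
    [9.4,[-14.9,-2,38.5],-0.56],
    [9.4,[-14.9,-2,38.5],-0.56],
    [9.4,[-14.9,-2,38.5],-0.56],
    [9.4,[-14.9,-2,38.5],-0.56],
    [9.4,[-14.9,-2,38.5],-0.56]
  ]
}}

```text
time_s: 1.2
ee_pos: [0.4947, -0.254, 0.211]
eef_rot: [-1.571, 0.001, -0.679]
force: [-0.9, -1.4, -0.1]
grip_width: 0.0944
```

>>> {"op": "jog_arm", "data": {
  "targets": [
    [9.4,[0,0,0],0],
    [9.4,[0,0,0],0],
    [9.4,[0,0,0],0]
  ]
}}

```text
time_s: 1.5
ee_pos: [0.493, -0.2563, 0.2114]
eef_rot: [-1.571, -0.0, -0.684]
force: [-0.5, -0.7, 0.4]
grip_width: 0.0942
```

Run:
```python
from h import *
o=ctrl.get_obs(); print(o['time_s'],o['qpos'].round(3),o['ee_pos'].round(4),np.degrees(o['eef_rot']).round(2),o['force'].round(2))
c=shot('wrist','w1.png')
g=np.array([[u,v] for v in range(0,480) for u in range(0,640)])
P=cloud(c,g)
m=(abs(P[:,2]-.104)<.006)&(np.hypot(P[:,0]-.494,P[:,1]+.256)<.05)
q=P[m]; print(m.sum(),q[:,2].mean(),g[m].mean(0),cv2.minAreaRect(q[:,:2].astype(np.float32)))
```

```text
1.5 [-0.545  0.298  1.477 -0.     1.367  0.139] [ 0.493  -0.2563  0.2114] [-9.000e+01 -1.000e-02 -3.918e+01] [-0.54 -0.73  0.38]
1588 0.10293891166714846 [318.94080605 232.24307305] ((0.4923442602157593, -0.25694647431373596), (0.04261130094528198, 0.0421002134680748), 50.6796875)
```

View pics/w1.png

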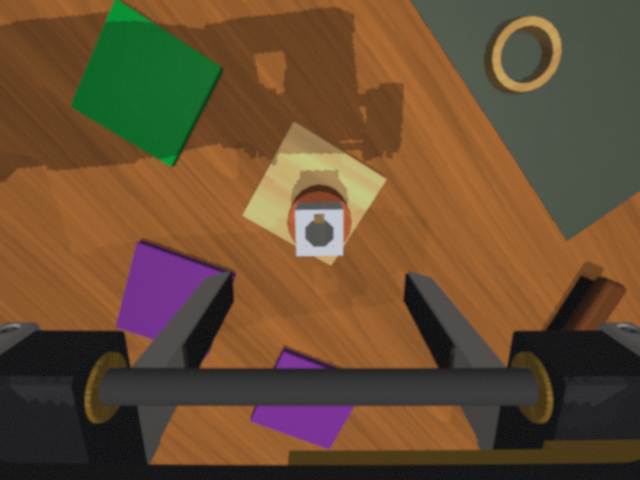

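The wrist view shows the boss at (319,232), centred within 1 mm and square to the jaws, with the keyway towards tool +z (image up). Next I descend to grip height and close.

>>> {"op": "jog_arm", "data": {
  "targets": [
    [9.4,[0,3,0],0],
    [9.4,[0,6,0],0],
    [9.4,[0,9,0],0],
    [9.4,[0,11,0],0],
    [9.4,[0,11.9,0],0],
    [9.4,[0,11.9,0],0],
    [9.4,[0,11.9,0],0]
  ]
}}

```text
time_s: 2.25
ee_pos: [0.4942, -0.2556, 0.0934]
eef_rot: [-1.571, -0.001, -0.682]
force: [0.4, 0.0, 0.3]
grip_width: 0.0941
```

>>> {"op": "jog_arm", "data": {
  "targets": [
    [3.5,[0,0,0],0],
    [3.5,[0,0,0],0],
    [3.5,[0,0,0],0],
    [3.5,[0,0,0],0],
    [3.5,[0,0,0],0],
    [3.5,[0,0,0],0],
    [3.5,[0,0,0],0],
    [3.5,[0,0,0],0],
    [3.5,[0,0,0],0],
    [3.5,[0,0,0],0]
  ],
  "grip_force": 30
}}

```text
time_s: 3.25
ee_pos: [0.4939, -0.2552, 0.0924]
eef_rot: [-1.571, -0.0, -0.682]
force: [0.3, 0.3, 0.4]
grip_width: 0.0349
```

The width reads 34.9 mm, but the boss is 42 mm. I'll check before lifting.

Run:
```python
from h import *
o=ctrl.get_obs(); print(o['time_s'],o['qpos'].round(3),o['ee_pos'].round(4),o['grip_width'])
a=shot('wrist')['img'][:,:,::-1]; b=shot('scene')['img'][:,:,::-1]
cv2.imwrite('pics/g1.png',np.hstack([cv2.resize(a,(400,300)),cv2.resize(b[120:270,200:400],(400,300))]))
```

```text
3.25 [-0.543  0.413  1.611  0.     1.118  0.139] [ 0.4939 -0.2552  0.0924] 0.03487470153139177
```

View pics/g1.png

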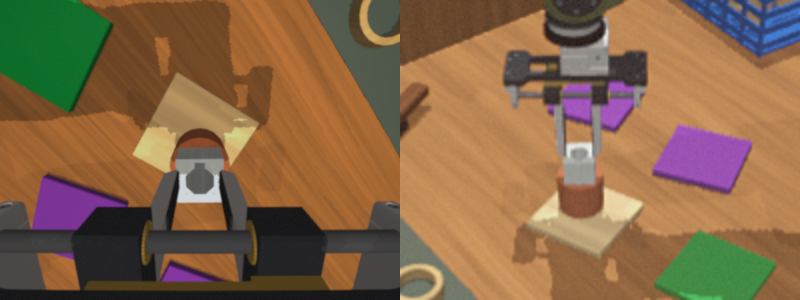

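Run:
```python
from h import *
c=shot('wrist'); Ti=np.linalg.inv(tool())
g=np.array([[u,v] for v in range(0,480) for u in range(0,640)])
P=cloud(c,g); Q=P@Ti[:3,:3].T+Ti[:3,3]
m=(abs(P[:,2]-.104)<.004)&(np.hypot(*Q[:,[0,2]].T)<.05)
print('boss?',m.sum(),Q[m].min(0).round(3),Q[m].max(0).round(3))
# profile along rows in tool coords
for v in (220,250,270,290,310,330):
    print(v,[tuple((Q[v*640+u]*1000).round().astype(int)) for u in range(250,400,12)])
M=np.linalg.inv(c['mount'])
for p in ([0,0,0],[.021,.019,0],[-.021,.019,0],[.021,-.012,0]):
    q=M[:3,:3]@p+M[:3,3]; K=c['camera_matrix']; print(p,K[0][2]+K[0][0]*q[0]/-q[2],K[1][2]+K[1][1]*q[1]/q[2])
```

```text
boss? 3363 [-0.022 -0.016 -0.024] [ 0.023 -0.008  0.019]
220 [(np.int64(-55), np.int64(81), np.int64(17)), (np.int64(-45), np.int64(81), np.int64(17)), (np.int64(-36), np.int64(82), np.int64(16)), (np.int64(-26), np.int64(82), np.int64(16)), (np.int64(-14), np.int64(42), np.int64(26)), (np.int64(-6), np.int64(29), np.int64(29)), (np.int64(2), np.int64(27), np.int64(29)), (np.int64(10), np.int64(31), np.int64(28)), (np.int64(19), np.int64(52), np.int64(23)), (np.int64(31), np.int64(81), np.int64(17)), (np.int64(40), np.int64(81), np.int64(17)), (np.int64(50), np.int64(81), np.int64(17)), (np.int64(60), np.int64(82), np.int64(17))]
250 [(np.int64(-56), np.int64(81), np.int64(-8)), (np.int64(-46), np.int64(81), np.int64(-8)), (np.int64(-30), np.int64(28), np.int64(9)), (np.int64(-19), np.int64(-2), np.int64(18)), (np.int64(-12), np.int64(-3), np.int64(18)), (np.int64(-5), np.int64(-3), np.int64(18)), (np.int64(1), np.int64(-5), np.int64(19)), (np.int64(8), np.int64(-4), np.int64(19)), (np.int64(15), np.int64(-5), np.int64(19)), (np.int64(25), np.int64(25), np.int64(9)), (np.int64(41), n
[... 1996 characters left out ...]
64(-18), np.int64(-69), np.int64(6)), (np.int64(-30), np.int64(92), np.int64(-88)), (np.int64(-19), np.int64(94), np.int64(-89)), (np.int64(-8), np.int64(94), np.int64(-89)), (np.int64(3), np.int64(93), np.int64(-89)), (np.int64(14), np.int64(93), np.int64(-88)), (np.int64(25), np.int64(93), np.int64(-88)), (np.int64(17), np.int64(-53), np.int64(-3)), (np.int64(19), np.int64(-74), np.int64(10)), (np.int64(23), np.int64(-75), np.int64(10)), (np.int64(28), np.int64(-75), np.int64(10))]
[0, 0, 0] 319.3638325729878 278.32158092459093
[0.021, 0.019, 0] 352.20083865678083 266.98910825401686
[-0.021, 0.019, 0] 286.374889704714 266.9392370368519
[0.021, -0.012, 0] 357.3711794667722 286.6217424910829
```

Depth puts the boss at x ±21 mm in the tool frame, between the fingers, so the reading is odd. I'll command a tighter close and see whether it stalls.

>>> {"op": "jog_arm", "data": {
  "targets": [
    [2.5,[0,0,0],0],
    [2.5,[0,0,0],0],
    [2.5,[0,0,0],0],
    [2.5,[0,0,0],0],
    [2.5,[0,0,0],0]
  ],
  "grip_force": 30
}}

```text
time_s: 3.9
ee_pos: [0.4939, -0.2552, 0.0924]
eef_rot: [-1.571, -0.0, -0.682]
force: [0.1, 0.0, 0.7]
grip_width: 0.025
```

The fingers closed through to 25 mm, so they aren't on the boss. Next I find where the fingertips really are.

Run:
```python
from h import *
Ti=np.linalg.inv(tool())
g=np.array([[u,v] for v in range(0,480) for u in range(0,640)])
for n in ('wrist','scene'):
    c=shot(n,'t_%s.png'%n); P=cloud(c,g); Q=P@Ti[:3,:3].T+Ti[:3,3]
    m=(abs(Q[:,0])<.06)&(abs(Q[:,2])<.06)&(Q[:,1]>-.1)&(Q[:,1]<.09)&(c['range_z'].ravel()>0)
    q=Q[m]
    for y in range(-100,90,10):
        s=q[(q[:,1]*1000>=y)&(q[:,1]*1000<y+10)]
        if len(s): print(n,y,len(s),(s[:,[0,2]].min(0)*1000).round(),(s[:,[0,2]].max(0)*1000).round())
a=cv2.imread('pics/t_wrist.png')[180:400,200:440]; b=cv2.imread('pics/t_scene.png')[130:240,240:360]
cv2.imwrite('pics/g2.png',np.hstack([cv2.resize(a,(400,367),interpolation=2),cv2.resize(b,(400,367),interpolation=2)]))
```

```text
wrist -100 418 [-19.  -9.] [18. 11.]
wrist -90 880 [-21.  -1.] [19. 11.]
wrist -80 954 [-26.  -8.] [24. 11.]
wrist -70 924 [-25.  -8.] [24. 11.]
wrist -60 750 [-25.  -8.] [24. 11.]
wrist -50 647 [-25.  -8.] [24. 11.]
wrist -40 494 [-25.  -8.] [24. 10.]
wrist -30 439 [-25.  -8.] [24. 10.]
wrist -20 2156 [-22. -24.] [21. 19.]
wrist -10 987 [-21. -24.] [21. 19.]
wrist 0 682 [-21. -16.] [21. 19.]
wrist 10 577 [-21. -16.] [21. 19.]
wrist 20 1951 [-32. -16.] [32. 30.]
wrist 30 391 [-30. -16.] [29. 30.]
wrist 40 312 [-28. -16.] [30. 30.]
wrist 50 268 [-30. -16.] [30. 29.]
wrist 60 235 [-30. -16.] [27. 30.]
wrist 70 510 [-60. -30.] [59. 60.]
wrist 80 9660 [-60. -34.] [60. 60.]
scene -100 24 [-24.   0.] [24. 14.]
scene -90 34 [-24.  -8.] [25. 15.]
scene -80 29 [-24.   5.] [25. 10.]
scene -70 32 [-24. -12.] [26. 12.]
scene -60 32 [-24.  -5.] [24. 12.]
scene -50 31 [-24.   1.] [24. 12.]
scene -40 31 [-23.   4.] [24. 11.]
scene -30 30 [-23.   3.] [25. 12.]
scene -20 88 [-18. -28.] [20. 19.]
scene -10 71 [-20. -20.] [22. 22.]
scene 0 67 [-20. -18.] [20. 22.]
scene 10 46 [-20. -20.] [21. 20.]
scene 20 140 [-30. -24.] [33. 30.]
scene 30 66 [-30.  -3.] [30. 30.]
scene 40 60 [-30.   0.] [31. 30.]
scene 50 60 [-30.   2.] [31. 32.]
scene 60 63 [-30.   2.] [32. 30.]
scene 70 517 [-58. -37.] [60. 60.]
scene 80 222 [-58. -59.] [60. 60.]
```

View pics/g2.png

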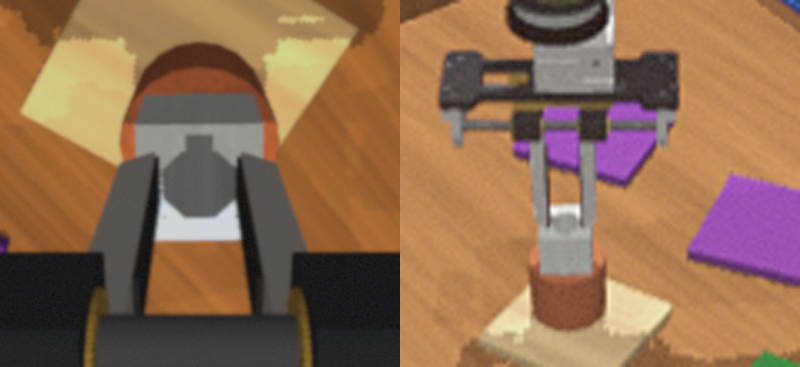

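The picture shows the fingertips hovering just above the boss's top face. The cloud puts the tips about 20 mm behind the reported TCP, not 19 mm ahead. Now I measure that precisely from two cameras.

Run:
```python
from h import *
T=tool(); Ti=np.linalg.inv(T); print(T[:3,3])
g=np.array([[u,v] for v in range(0,480) for u in range(0,640)])
for n in ('wrist','scene'):
    c=shot(n); P=cloud(c,g); Q=(P@Ti[:3,:3].T+Ti[:3,3])*1000
    for lo,hi in ((6,14),):
        m=(abs(Q[:,0])<27)&(abs(Q[:,0])>12)&(Q[:,2]<14)&(Q[:,2]>5)&(Q[:,1]>-60)&(Q[:,1]<15)&(c['range_z'].ravel()>0)
        print(n,'y hist',np.histogram(Q[m,1],np.arange(-60,16,3)))
    b=(abs(Q[:,0])<20)&(abs(Q[:,2])<20)&(abs(Q[:,1]+11)<3); print('boss top y',np.median(Q[b,1]))
```

```text
[ 0.49386786 -0.25518641  0.09235159]
wrist y hist (array([205, 192, 180, 181, 160, 147, 150, 129, 123, 135, 121, 113, 100,
        75,  53,  24, 348,   1,   0,   0,   0,   0,   0,   0,   0]), array([-60, -57, -54, -51, -48, -45, -42, -39, -36, -33, -30, -27, -24,
       -21, -18, -15, -12,  -9,  -6,  -3,   0,   3,   6,   9,  12,  15]))
boss top y -10.734375817053277
scene y hist (array([ 8,  5,  9,  7, 10,  4, 11, 11,  7,  7,  8,  8,  6,  4,  3, 10,  4,
        1,  1,  0,  0,  1,  1,  3,  0]), array([-60, -57, -54, -51, -48, -45, -42, -39, -36, -33, -30, -27, -24,
       -21, -18, -15, -12,  -9,  -6,  -3,   0,   3,   6,   9,  12,  15]))
boss top y -12.19340593647568
```

The tips sit at about y = -19 mm, so the effective grasp point is about 38 mm behind the reported TCP. I'll open and lower 36 mm more, putting the tips at z≈0.075 (the sleeve's top is at 0.067), then close.

>>> {"op": "jog_arm", "data": {
  "targets": [
    [7.5,[0,0,0],0],
    [7.5,[0,0,0],0],
    [7.5,[0,0,0],0],
    [7.5,[0,0,0],0],
    [7.5,[0,0,0],0],
    [7.5,[0,0,0],0]
  ]
}}

```text
time_s: 4.7
ee_pos: [0.4939, -0.2552, 0.0924]
eef_rot: [-1.571, -0.0, -0.682]
force: [-0.3, 1.0, 1.0]
grip_width: 0.0698
```

>>> {"op": "jog_arm", "data": {
  "targets": [
    [7.5,[0,0.6,0],0],
    [7.5,[0,1.2,0],0],
    [7.5,[0,1.8,0],0],
    [7.5,[0,2.4,0],0],
    [7.5,[0,3,0],0],
    [7.5,[0,3.3,0],0],
    [7.5,[0,3.6,0],0],
    [7.5,[0,3.6,0],0]
  ]
}}

```text
time_s: 5.5
ee_pos: [0.4937, -0.2551, 0.056]
eef_rot: [-1.571, 0.0, -0.682]
force: [0.2, 0.6, -0.5]
grip_width: 0.0749
```

>>> {"op": "jog_arm", "data": {
  "targets": [
    [3.5,[0,0,0],0],
    [3.5,[0,0,0],0],
    [3.5,[0,0,0],0],
    [3.5,[0,0,0],0],
    [3.5,[0,0,0],0],
    [3.5,[0,0,0],0],
    [3.5,[0,0,0],0],
    [3.5,[0,0,0],0]
  ],
  "grip_force": 30
}}

```text
time_s: 6.3
ee_pos: [0.494, -0.2553, 0.0564]
eef_rot: [-1.571, -0.0, -0.682]
force: [0.7, -1.0, 1.2]
grip_width: 0.0418
```

The width is 41.8 mm, so the boss is held. Next is a slow lift, then the move to a viewing pose with the spindle under the wrist camera.

>>> {"op": "jog_arm", "data": {
  "targets": [
    [3.5,[0,-0.5,0],0],
    [3.5,[0,-1.5,0],0],
    [3.5,[0,-3,0],0],
    [3.5,[0,-5,0],0],
    [3.5,[0,-7,0],0],
    [3.5,[0,-9,0],0],
    [3.5,[0,-11,0],0],
    [3.5,[0,-13,0],0],
    [3.5,[0,-14,0],0],
    [3.5,[0,-14.5,0],0]
  ],
  "grip_force": 35
}}

```text
time_s: 7.3
ee_pos: [0.4939, -0.2552, 0.2023]
eef_rot: [-1.571, -0.001, -0.682]
force: [-0.1, -0.4, -4.8]
grip_width: 0.0421
```

>>> {"op": "jog_arm", "data": {
  "targets": [
    [3.5,[-1,0,1],0],
    [3.5,[-3,0,3],0],
    [3.5,[-6,0,6],0],
    [3.5,[-9,0,9],0],
    [3.5,[-12,0,12],0],
    [3.5,[-15,0,15],0],
    [3.5,[-18,0,18],0],
    [3.5,[-21,0,21],0],
    [3.5,[-24,0,24],0],
    [3.5,[-26,0,26],0]
  ]
}}

```text
time_s: 8.3
ee_pos: [0.4544, 0.1133, 0.2005]
eef_rot: [-1.572, 0.001, -0.68]
force: [0.5, -1.2, -4.5]
grip_width: 0.0419
```

>>> {"op": "jog_arm", "data": {
  "targets": [
    [3.5,[-2,0,2],0],
    [3.5,[-3.5,0,3.7],0],
    [3.5,[-4.4,0,4.5],0],
    [3.5,[-4.4,0,4.5],0],
    [3.5,[-4.4,0,4.5],0],
    [3.5,[-4.4,0,4.5],0]
  ]
}}

```text
time_s: 8.9
ee_pos: [0.4501, 0.1724, 0.2012]
eef_rot: [-1.571, 0.0, -0.683]
force: [0.3, 0.4, -5.5]
grip_width: 0.0415
```

Run:
```python
from h import *
T=tool(); Ti=np.linalg.inv(T); o=ctrl.get_obs(); print(o['time_s'],T[:3,3].round(4),np.degrees(o['eef_rot']).round(2),o['force'].round(2),o['moment'].round(2),o['grip_width'])
c=shot('wrist','w2.png')
g=np.array([[u,v] for v in range(0,480) for u in range(0,640)])
P=cloud(c,g); Q=P@Ti[:3,:3].T+Ti[:3,3]
near=np.hypot(P[:,0]-.498,P[:,1]-.231)<.04
for n,lo,hi in (('nose',.066,.074),('key/shaft',.03,.066),('key',.040,.050),('collar',.017,.024)):
    m=near&(P[:,2]>lo)&(P[:,2]<hi); 
    if m.sum()>2: print(n,m.sum(),P[m].mean(0).round(4),Q[m].mean(0).round(4),g[m].mean(0),cv2.minEnclosingCircle(P[m,:2].astype(np.float32)))
m=(np.abs(Q[:,0])<.05)&(np.abs(Q[:,2])<.05)&(Q[:,1]>-.065)&(Q[:,1]<-.03); 
ms=m&(np.abs(Q[:,0])<.019); print('bosstop',Q[ms].mean(0).round(4),Q[ms].min(0).round(4),Q[ms].max(0).round(4))
cv2.imwrite('pics/w2c.png',cv2.resize(c['img'][100:400,170:470,::-1],(600,600),interpolation=2))
```

```text
8.9 [0.4501 0.1724 0.2012] [-90.02   0.   -39.13] [ 0.27  0.41 -5.53] [-0.    0.01 -0.  ] 0.04153793225936495
nose 247 [0.4979 0.2315 0.0686] [-0.0002  0.1326  0.0761] [318.84615385 142.        ] ((0.49797216057777405, 0.23133710026741028), 0.008355466648936272)
key/shaft 240 [0.4983 0.234  0.0597] [-0.0015  0.1415  0.0782] [317.52916667 139.50416667] ((0.4979499876499176, 0.23429401218891144), 0.013521948829293251)
key 42 [0.4992 0.2449 0.0443] [-0.0077  0.1569  0.0873] [310.95238095 129.54761905] ((0.4992262125015259, 0.24492284655570984), 0.003931250423192978)
collar 1243 [0.4982 0.2315 0.019 ] [-0.      0.1821  0.0763] [319.00804505 141.24778761] ((0.4980456233024597, 0.2314881831407547), 0.023982258513569832)
bosstop [ 0.0001 -0.0441 -0.0003] [-0.019  -0.0488 -0.0243] [ 0.019  -0.03    0.0193]
```

View pics/w2c.png

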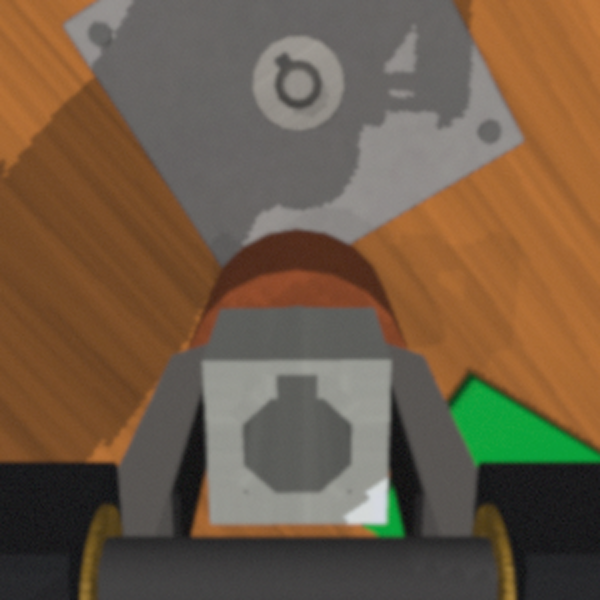

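The wrist view shows the spindle at (319,142) with the key pointing up-left in the image, at (310,130). The depth gives it a yaw of about 85°, though the image alone reads nearer 90°. The drum is held square with its keyway facing tool +z. One refinement of the drum's offset in hand and the key angle follows.

Run:
```python
from h import *
T=tool(); Ti=np.linalg.inv(T); c=shot('wrist')
tz=lambda P:(P@Ti[:3,:3].T+Ti[:3,3])*1000
ztop=T[2,3]+.0476
print('boss top edges front/back/left/right',tz(onplane(c,[[318.5,279],[318.5,362],[271.5,300],[365,300]],ztop)).round(1))
print('bore front/back',tz(onplane(c,[[318.5,298],[318.5,346]],ztop)).round(1))
g=np.array([[u,v] for v in range(110,175) for u in range(280,360)])
P=cloud(c,g); ax=np.array([.4980,.2315])
d=P[:,:2]-ax; r=np.hypot(*d.T)
for lo,hi in ((.041,.048),(.036,.05),(.028,.06)):
    m=(P[:,2]>lo)&(P[:,2]<hi)&(r>.0115)&(r<.0175)
    v=d[m].mean(0); print(m.sum(),np.degrees(np.arctan2(v[1],v[0])))
# image: dark pixels outside the shaft, cast to z=.045
im=c['img'].mean(2)[110:175,280:360].ravel(); B=onplane(c,g,.045)[:,:2]-ax; rb=np.hypot(*B.T)
m=(rb>.0125)&(rb<.0155); a=np.degrees(np.arctan2(B[m,1],B[m,0]))
k=np.histogram(a,np.arange(-180,181,10),weights=im[m])[0]/np.maximum(np.histogram(a,np.arange(-180,181,10))[0],1); print(k.round().astype(int))
mm=(rb>.0125)&(rb<.0155)&(im<np.percentile(im[m],25)); v=B[mm].mean(0); print('dark',np.degrees(np.arctan2(v[1],v[0])))
```

```text
boss top edges front/back/left/right [[ -0.5 -47.6  19.2]
 [ -0.5 -47.6 -23.2]
 [-21.6 -47.6   9. ]
 [ 20.4 -47.6   9. ]]
bore front/back [[ -0.5 -47.6  10. ]
 [ -0.5 -47.6 -14.5]]
38 85.03625041433509
38 85.03625041433509
38 85.03625041433509
[140 141 142 139 136 133 129 126 126 127 128 128 136 137 144 145 145 145
 146 149 150 152 152 150 141  98  82  94 138 147 149 148 145 142 140 140]
dark -93.52229152072665
```

Both methods give a key yaw of 85°. The drum's axis is 1–2 mm behind the TCP in tool z. I'm turning +34° and moving over the spindle.

>>> {"op": "jog_arm", "data": {
  "targets": [
    [3.5,[0,0,0.7],-0.1],
    [3.5,[0,0,1.8],-0.22],
    [3.5,[0,0,3.2],-0.34],
    [3.5,[0,0,4.8],-0.46],
    [3.5,[-0.1,0,6.2],-0.56],
    [3.5,[-0.1,0,7.3],-0.595],
    [3.5,[-0.1,0,7.7],-0.595],
    [3.5,[-0.1,0,7.7],-0.595],
    [3.5,[-0.1,0,7.7],-0.595],
    [3.5,[-0.1,0,7.7],-0.595]
  ]
}}

```text
time_s: 10.0
ee_pos: [0.4977, 0.2332, 0.2015]
eef_rot: [-1.571, -0.0, -0.088]
force: [-0.4, -0.3, -5.2]
grip_width: 0.0418
```

>>> {"op": "jog_arm", "data": {
  "targets": [
    [3.5,[0,0.7,0],0],
    [3.5,[0,1.7,0],0],
    [3.5,[0,2.8,0],0],
    [3.5,[0,3.9,0],0],
    [3.5,[0,5,0],0],
    [3.5,[0,6,0],0],
    [3.5,[0,6.8,0],0],
    [3.5,[0,7.2,0],0],
    [3.5,[0,7.2,0],0],
    [3.5,[0,7.2,0],0]
  ]
}}

```text
time_s: 11.0
ee_pos: [0.4981, 0.2337, 0.1297]
eef_rot: [-1.571, -0.001, -0.087]
force: [0.9, 0.0, -4.5]
grip_width: 0.0417
```

Run:
```python
from h import *
T=tool(); o=ctrl.get_obs(); print(o['time_s'],T[:3,3].round(4),np.degrees(o['eef_rot']).round(2),o['force'].round(2),o['moment'].round(2),o['grip_width'])
c=shot('wrist','w3.png')
Ti=np.linalg.inv(T)
zt=T[2,3]+.0476
s=shot('scene'); t=shot('top')
a=cv2.resize(c['img'][200:400,220:420,::-1],(400,400),interpolation=2); b=cv2.resize(s['img'][270:370,370:470,::-1],(400,400),interpolation=2)
cv2.imwrite('pics/w3c.png',np.hstack([a,b]))
```

```text
11.0 [0.4981 0.2337 0.1297] [-8.998e+01 -3.000e-02 -4.980e+00] [ 0.92  0.02 -4.55] [ 0.01 -0.07  0.01] 0.04174622376932403
```

View pics/w3c.png

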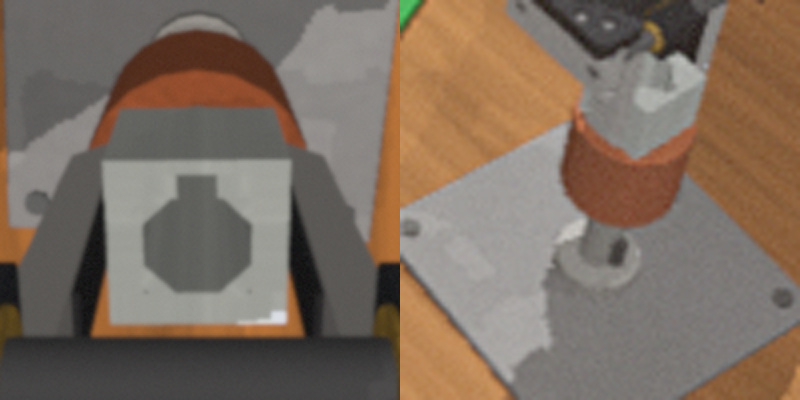

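Right half: the drum hangs concentric above the shaft, with the key visible to the right on the collar. Now a slow descent of about 12 mm/s, with the force checked each second.

>>> {"op": "jog_arm", "data": {
  "targets": [
    [3.5,[0,0.12,0],0],
    [3.5,[0,0.24,0],0],
    [3.5,[0,0.36,0],0],
    [3.5,[0,0.48,0],0],
    [3.5,[0,0.6,0],0],
    [3.5,[0,0.72,0],0],
    [3.5,[0,0.84,0],0],
    [3.5,[0,0.96,0],0],
    [3.5,[0,1.08,0],0],
    [3.5,[0,1.2,0],0]
  ]
}}

```text
time_s: 12.15
ee_pos: [0.4979, 0.2336, 0.1173]
eef_rot: [-1.571, -0.0, -0.087]
force: [-0.5, 1.0, -4.8]
grip_width: 0.042
```

>>> {"op": "jog_arm", "data": {
  "targets": [
    [3.5,[0,0.1,0],0],
    [3.5,[0,0.2,0],0],
    [3.5,[0,0.3,0],0],
    [3.5,[0,0.4,0],0],
    [3.5,[0,0.5,0],0],
    [3.5,[0,0.5,0],0]
  ]
}}

```text
time_s: 12.75
ee_pos: [0.4978, 0.2336, 0.1122]
eef_rot: [-1.571, 0.0, -0.087]
force: [0.7, 0.2, -5.9]
grip_width: 0.0418
```

>>> {"op": "jog_arm", "data": {
  "targets": [
    [3.5,[0,0.1,0],0],
    [3.5,[0,0.2,0],0],
    [3.5,[0,0.3,0],0],
    [3.5,[0,0.4,0],0],
    [3.5,[0,0.5,0],0],
    [3.5,[0,0.5,0],0]
  ]
}}

```text
time_s: 13.35
ee_pos: [0.4978, 0.2336, 0.1072]
eef_rot: [-1.571, 0.0, -0.087]
force: [0.7, 0.1, -5.6]
grip_width: 0.0415
```

>>> {"op": "jog_arm", "data": {
  "targets": [
    [3.5,[0,0.1,0],0],
    [3.5,[0,0.2,0],0],
    [3.5,[0,0.3,0],0],
    [3.5,[0,0.4,0],0],
    [3.5,[0,0.4,0],0]
  ]
}}

```text
time_s: 13.85
ee_pos: [0.4978, 0.2336, 0.1032]
eef_rot: [-1.571, 0.0, -0.087]
force: [-0.2, 0.2, -4.7]
grip_width: 0.0418
```

>>> {"op": "jog_arm", "data": {
  "targets": [
    [3.5,[0,0.1,0],0],
    [3.5,[0,0.2,0],0],
    [3.5,[0,0.3,0],0],
    [3.5,[0,0.4,0],0],
    [3.5,[0,0.5,0],0],
    [3.5,[0,0.6,0],0],
    [3.5,[0,0.7,0],0],
    [3.5,[0,0.8,0],0],
    [3.5,[0,0.8,0],0]
  ]
}}

```text
time_s: 14.75
ee_pos: [0.4978, 0.2336, 0.0952]
eef_rot: [-1.571, 0.0, -0.087]
force: [-0.0, 0.4, -4.9]
grip_width: 0.0417
```

Around the shaft with no contact. Now onto key level in half-millimetre rows.

>>> {"op": "jog_arm", "data": {
  "targets": [
    [3.5,[0,0.1,0],0],
    [3.5,[0,0.2,0],0],
    [3.5,[0,0.3,0],0],
    [3.5,[0,0.38,0],0],
    [3.5,[0,0.43,0],0],
    [3.5,[0,0.48,0],0],
    [3.5,[0,0.53,0],0]
  ]
}}

```text
time_s: 15.45
ee_pos: [0.4979, 0.2336, 0.09]
eef_rot: [-1.571, -0.0, -0.087]
force: [-0.9, 0.4, -4.9]
grip_width: 0.0419
```

>>> {"op": "jog_arm", "data": {
  "targets": [
    [3.5,[0,0.05,0],0],
    [3.5,[0,0.1,0],0],
    [3.5,[0,0.15,0],0],
    [3.5,[0,0.15,0],0]
  ]
}}

```text
time_s: 15.85
ee_pos: [0.4979, 0.2336, 0.0885]
eef_rot: [-1.571, 0.0, -0.087]
force: [0.1, -0.2, -4.5]
grip_width: 0.042
```

>>> {"op": "jog_arm", "data": {
  "targets": [
    [3.5,[0,0.05,0],0],
    [3.5,[0,0.1,0],0],
    [3.5,[0,0.15,0],0],
    [3.5,[0,0.15,0],0]
  ]
}}

```text
time_s: 16.25
ee_pos: [0.4978, 0.2336, 0.087]
eef_rot: [-1.571, 0.0, -0.087]
force: [0.6, 0.0, -5.1]
grip_width: 0.0419
```

>>> {"op": "jog_arm", "data": {
  "targets": [
    [3.5,[0,0.05,0],0],
    [3.5,[0,0.1,0],0],
    [3.5,[0,0.15,0],0],
    [3.5,[0,0.2,0],0],
    [3.5,[0,0.25,0],0],
    [3.5,[0,0.3,0],0],
    [3.5,[0,0.3,0],0]
  ]
}}

```text
time_s: 16.95
ee_pos: [0.4978, 0.2336, 0.084]
eef_rot: [-1.571, 0.0, -0.087]
force: [-0.1, -0.8, -4.6]
grip_width: 0.0421
```

>>> {"op": "jog_arm", "data": {
  "targets": [
    [3.5,[0,0.1,0],0],
    [3.5,[0,0.2,0],0],
    [3.5,[0,0.3,0],0],
    [3.5,[0,0.4,0],0],
    [3.5,[0,0.5,0],0],
    [3.5,[0,0.5,0],0]
  ]
}}

```text
time_s: 17.55
ee_pos: [0.4978, 0.2336, 0.0789]
eef_rot: [-1.571, 0.0, -0.087]
force: [-0.1, 0.2, -4.2]
grip_width: 0.0415
```

>>> {"op": "jog_arm", "data": {
  "targets": [
    [3.5,[0,0.1,0],0],
    [3.5,[0,0.2,0],0],
    [3.5,[0,0.3,0],0],
    [3.5,[0,0.4,0],0],
    [3.5,[0,0.5,0],0],
    [3.5,[0,0.5,0],0]
  ]
}}

```text
time_s: 18.15
ee_pos: [0.4978, 0.2336, 0.0739]
eef_rot: [-1.571, 0.0, -0.087]
force: [-0.2, 0.2, -5.4]
grip_width: 0.0418
```

The keyway is over the key (underside at about 30 mm) with no contact. On to the shoulder.

>>> {"op": "jog_arm", "data": {
  "targets": [
    [3.5,[0,0.1,0],0],
    [3.5,[0,0.2,0],0],
    [3.5,[0,0.3,0],0],
    [3.5,[0,0.4,0],0],
    [3.5,[0,0.5,0],0],
    [3.5,[0,0.6,0],0],
    [3.5,[0,0.7,0],0],
    [3.5,[0,0.7,0],0]
  ]
}}

```text
time_s: 18.95
ee_pos: [0.4978, 0.2336, 0.0669]
eef_rot: [-1.571, 0.0, -0.087]
force: [-0.3, 0.3, -4.8]
grip_width: 0.0421
```

>>> {"op": "jog_arm", "data": {
  "targets": [
    [3.5,[0,0.04,0],0],
    [3.5,[0,0.08,0],0],
    [3.5,[0,0.12,0],0],
    [3.5,[0,0.16,0],0],
    [3.5,[0,0.2,0],0],
    [3.5,[0,0.2,0],0]
  ]
}}

```text
time_s: 19.55
ee_pos: [0.4978, 0.2336, 0.065]
eef_rot: [-1.571, 0.0, -0.087]
force: [0.5, -0.4, -4.9]
grip_width: 0.0415
```

>>> {"op": "jog_arm", "data": {
  "targets": [
    [3.5,[0,0.03,0],0],
    [3.5,[0,0.06,0],0],
    [3.5,[0,0.06,0],0]
  ]
}}

```text
time_s: 19.85
ee_pos: [0.4979, 0.2336, 0.0645]
eef_rot: [-1.571, -0.0, -0.087]
force: [0.1, -1.0, -5.6]
grip_width: 0.0418
```

>>> {"op": "jog_arm", "data": {
  "targets": [
    [3.5,[0,0.02,0],0],
    [3.5,[0,0.04,0],0],
    [3.5,[0,0.04,0],0]
  ]
}}

```text
time_s: 20.15
ee_pos: [0.498, 0.2337, 0.0644]
eef_rot: [-1.571, -0.0, -0.087]
force: [-1.7, -0.2, 0.9]
grip_width: 0.0417
```

>>> {"op": "jog_arm", "data": {
  "targets": [
    [3.5,[0,0.02,0],0],
    [3.5,[0,0.04,0],0],
    [3.5,[0,0.04,0],0]
  ]
}}

```text
time_s: 20.45
ee_pos: [0.498, 0.2337, 0.0644]
eef_rot: [-1.571, -0.0, -0.087]
force: [-4.0, -1.7, 6.9]
grip_width: 0.0416
```

Contact came at TCP z 0.0644, exactly the predicted shoulder height. I'll relieve the press slightly and let go.

>>> {"op": "jog_arm", "data": {
  "targets": [
    [3.5,[0,-0.04,0],0],
    [3.5,[0,-0.04,0],0]
  ]
}}

```text
time_s: 20.65
ee_pos: [0.498, 0.2337, 0.0644]
eef_rot: [-1.571, -0.0, -0.087]
force: [-3.0, -0.1, 5.0]
grip_width: 0.0415
```

>>> {"op": "jog_arm", "data": {
  "targets": [
    [4.4,[0,0,0],0],
    [4.6,[0,0,0],0],
    [5,[0,0,0],0],
    [6,[0,0,0],0],
    [7,[0,0,0],0],
    [7.5,[0,0,0],0],
    [7.5,[0,0,0],0],
    [7.5,[0,0,0],0]
  ]
}}

```text
time_s: 21.45
ee_pos: [0.4979, 0.2336, 0.064]
eef_rot: [-1.571, 0.0, -0.087]
force: [0.4, 0.3, -0.9]
grip_width: 0.0751
```

>>> {"op": "jog_arm", "data": {
  "targets": [
    [7.5,[0,-0.5,0],0],
    [7.5,[0,-1.5,0],0],
    [7.5,[0,-3,0],0],
    [7.5,[0,-5,0],0],
    [7.5,[0,-8,0],0],
    [7.5,[0,-11,0],0],
    [7.5,[0,-14,0],0],
    [7.5,[0,-15,0],0],
    [7.5,[0,-15,0],0],
    [7.5,[0,-15,0],0]
  ]
}}

```text
time_s: 22.45
ee_pos: [0.4975, 0.2334, 0.2129]
eef_rot: [-1.571, 0.001, -0.087]
force: [0.7, -0.4, -0.6]
grip_width: 0.0751
```

Run:
```python
from h import *
o=ctrl.get_obs(); print(o['time_s'],o['ee_pos'].round(4),o['force'].round(2),o['grip_width'])
g=np.array([[u,v] for v in range(0,480) for u in range(0,640)])
for n in ('wrist','scene'):
    c=shot(n,'f_%s.png'%n); P=cloud(c,g)
    m=(np.hypot(P[:,0]-.498,P[:,1]-.2315)<.034)&(P[:,2]>.10)&(P[:,2]<.13)
    print(n,m.sum(),np.median(P[m],0).round(4),cv2.minAreaRect(P[m,:2].astype(np.float32)))
a=cv2.imread('pics/f_wrist.png')[120:360,200:440]; b=cv2.imread('pics/f_scene.png')[260:380,360:480]
cv2.imwrite('pics/fin.png',np.hstack([cv2.resize(a,(400,400)),cv2.resize(b,(400,400),interpolation=2)]))
```

```text
22.45 [0.4975 0.2334 0.2129] [ 0.71 -0.44 -0.64] 0.07507868242826789
wrist 1784 [0.497  0.232  0.1109] ((0.49753472208976746, 0.2314169555902481), (0.04278051480650902, 0.041747789829969406), 85.44735717773438)
scene 361 [0.4997 0.232  0.1113] ((0.4994107782840729, 0.2301199585199356), (0.04421760141849518, 0.04485716298222542), 87.81391143798828)
```

View pics/fin.png

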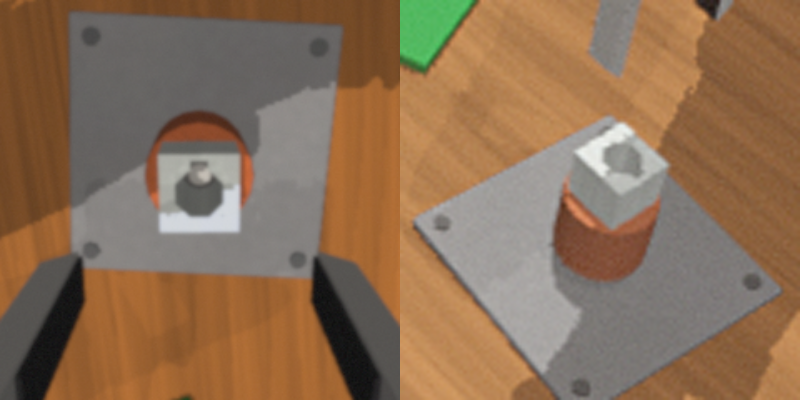

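The drum sits upright on the shoulder: its boss top measures z 0.111 (0.112 expected, and this depth reads about 1 mm low). It is centred on the axis, and the gripper is clear. Handing in.

```bash
python3 -c "
from station import ctrl; print(ctrl.hand_in())"
```

```text
the job is handed in; nothing more can be done
None
```

The drum is fully home on the spindle's shoulder, released, with the gripper clear above it. I handed the job in at about 22.5 s.

- **Seating:** The boss top measured z = 0.111 m from both cameras; 0.112 m is expected, and the depth reads about 1 mm low. The wrist camera puts the drum within about 0.5 mm of the spindle axis at 85° yaw. The scene camera read about 2 mm and 3° differently, which is roughly its calibration error.
- **Keyway:** I measured the key at about 85° with the wrist camera and turned the drum to that in the air. The keyway passed over the key without contact, so I never had to rest on the key and turn there.
- **Forces:** The drum touched the shoulder at about 2 mm/s, at the predicted height. The highest load seen at the end of a move was about 12 N down, from tool force plus the drum's weight. That is above the 3 to 6 N suggested but well under 45 N.
- **What disagreed:** The fingertips stand about 19 mm behind the reported TCP, not 19 mm ahead. My first close therefore shut on air just above the boss. The cameras showed this, and I opened, lowered 36 mm and gripped at 41.8 mm. The two cameras also differed by about 2 mm on where the drum sat in the grip.

I did not re-measure the bystanders at the end. Nothing was planned near them and I saw no sign of contact.

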